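# Seat the dowel-mounted mirror in the XY stage and clamp it

## Robot

A 6-joint arm with a two-finger parallel gripper is mounted at the origin on a cart in front of the work surface, level with it; the furniture and walls round the work are solid. World frame = base frame: x ahead of the robot, y to its left, z up, the work surface at z = 0. Lengths are in m, angles in degrees, forces in N, time in s.
With the tool pointing down it reaches from about 0.35 to 1 m from the base axis. Payload 7.1 kg.
Tool frame: the origin (TCP) lies midway between the tips of the shut fingers; the grasp point (between the pads) lies 19 mm behind it; z points along the fingers, y is the line along which they close (so a half turn about z gives the same grasp; the last joint's range is limited). The gripper opens to 85 mm and grips with 20 to 120 N. Pads are 22 mm wide; open, the fingers measure 114 mm over their backs; the gripper's body (76 mm by 85 mm) begins 54 mm behind the grasp point. The pads swing forward as they close: fully open they stand 13 mm farther back than shut.
Start: joints at [-69.844, 24.242, 93.386, -0, 62.372, -1.089], TCP at [0.226, -0.582, 0.231] pointing down, gripper open.
Joint ranges: [-172.04, 172.04], [-51.8, 120.97], [4.93, 147.93], [-75.15, 255.16], [6.16, 154.13], [-145.62, 145.62]. Speed limits (degrees/s): [136.94, 136.94, 172.46, 180, 180, 180].

## Interface

Orientations are given as a 3x3 rotation matrix whose columns are the frame's x, y, z axes.
In Python, from station import robot gives the robot as it stands.
- The arm moves only by the shell command python3 -m inch 'ROWS' [FORCE]. ROWS is JSON, a list of rows, each an object of numbers: "x", "y", "z": the shift along the tool's x, y, z as a fraction of full scale; "rx", "ry", "rz": the turn, a rotation vector about the tool's x, y, z as a fraction of full scale; "claw": the opening, from -1 (shut) to 1 (fully open). In form: [{"x": .., "y": .., "z": .., "rx": .., "ry": .., "rz": .., "claw": ..}, ...]. A call has 1 to 8 rows; each row shifts and turns the commanded pose from where the row before left it, along the tool's axes as they then stand; what a row does not reach is not made up. Full scale, the value 1, is 0.03 m for a shift and 45 degrees for a turn. A row lasts 1/10 s, in which the tool goes at most 50 mm and 8.59 degrees, less where a joint would pass 70% of its speed; a pose out of reach is approached as far as the arm can. A call with a number of a shift or a turn outside -1 to 1 is refused whole. A call with a gripper value outside its range is refused whole. The fingers move at their own pace and stop on an object; FORCE is the grip in N (left out, the last holds). Time passes only in rows, so rows that do not move let the fingers close. It gives the time, the measured TCP pose, the force, the opening and the grip force at its end, in the units of the state.
- robot.read_state(): the state, without advancing time (a new reading comes with each control period).
- robot.capture(name): name is "side" or "top"; returns the picture (400x640x3 uint8, blue, green, red); there is no depth.
- robot.camera_info(name): a dict with "fx", "fy", "cx", "cy" (pixels), "R" (3x3) and "t" (3): a world point X has camera coordinates R X + t. Camera axes: x right, y down, z forward; pixel columns grow to the right and rows downward; lengths in m; the calibration is good to about 2 mm. A picture is of the moment at which its call begins. camera_info takes no time and is no camera call.
- robot.finish_job(): hands the job in; it is judged then, once.
The state is a dict: "clock": time; "q": joint angles; "qvel": joint speeds; "tau": joint torques, N m; "ee_pos": TCP position; "tool_rot": TCP orientation; "contact_force": force on the tool from outside, world axes, zero at the start; "moment": the same for the moment, N m; "width": opening from 0.0 (shut) to 1.0 (fully open); "grip_force": force on a finger pad.
Only numpy, scipy, OpenCV 4.12 (cv2) and the standard library are available. Lean on these libraries where they do the work, as an engineer would, in place of code of your own. Each camera call takes 0.05 s, during which the arm holds its last target. There are 200 camera calls.

## Task

Take the mirror by its square mount out of the parking stand and plug its dowel into the blind hole in the middle of the XY stage's top plate, with the mirror facing the stage's front micrometer. The stage may be off centre, so feel gently for the hole, never bearing down on the stage with more than about 4 kg, and press the dowel straight in until its flange sits flat on the plate. Then swing the stage's clamp fully closed over the flange, let go, and leave the lens in the stand alone.

Things in the scene. Friction and masses are not known exactly. Their poses are not given: they have to be found in the camera images.
- mirror: Square black mirror mount on a steel dowel, 81 mm tall, 0.15 to 0.25 kg, upright in the parking stand. Origin: centre of the dowel's flat lower end; z up the dowel; the mirror's face looks along -x. Dowel 12 mm thick, 18 mm long, no chamfer; flange 44 mm across, z 18 to 23 mm; neck 18 mm thick with a brass band to z 35; mount's foot 34 mm wide (y) to z 43.
- mirror_grip (a point): Middle of the square mount, at (-4, 0, 62) mm in the mirror's frame, with its axes: grip here across the mount's 36 mm width (along y). The mount is 18 mm thick (x) and spans z 43 to 81 mm; two small knobs stand behind it (+x).
- mirror_front (a point): Point in front of the mirror's face, at (-30, 0, 62) mm in the mirror's frame.
- stage: Dark base of the XY stage, 110 by 92 mm, fixed. Origin: centre of its underside on the table, z up; the front micrometer points along -x, the other along -y. On it rides a bright 90 mm square plate, top 53 mm up. The micrometers have left that plate, with its hole and clamp, up to 4 mm off the base's centre in x and in y (not measured, the same for hole and clamp; it is locked there).
- nominal_hole (a point): Where the hole's mouth would be with the plate centred: (0, 0, 53) mm in the stage's frame. The hole is up to 4 mm off in x and y; it is 13 mm wide, 20 mm deep, blind, no chamfer. A spring ball in its wall, 5 mm down, resists the dowel with about 2 to 8 N. Home: flange on the plate, the mirror's origin 35 mm above the stage's.
- nominal_pillar (a point): Where the clamp's upright pivot would be with the plate centred: (0, 34, 65.5) mm in the stage's frame (same shift as the hole), at the height of the lever's top face. 28 mm from the pivot the lever carries an upright round black knob, 12 mm thick, 67.5 to 87.5 mm above the table: along the stage's +y from the pivot at clamp angle 0, along its +x at 1.57.
- swing_clamp (a joint): Angle of the steel clamp on the stage's plate: 0 open, 1.57 closed (starts 0 to 0.3), clockwise seen from above. It stays where left; about 2 N at the knob turns it. Its 20 mm toe, at right angles to the lever, points along the stage's +x when open and over the flange when closed, 1.5 mm above it, so it closes only if the flange is down.
- lens: Black lens tube on a like dowel with a copper band, 67 mm tall, in the stand's other hole, 90 mm from the mirror. Origin: centre of the dowel's lower end. A bystander.
- stand: Dark grey parking stand, fixed, 154 by 64 mm, 28 mm high, long side along its x. Origin: centre of its underside. Loose holes 15 mm wide, 22 mm deep, at x = -45 and +45 mm; in each stands a dowel with its flange on the stand's top (lower end 10 mm above the table), the mirror in either.
Things that resemble listed ones, but are neither listed nor needed, are in the scene too. What is shaped like the mirror but pink is not meant.

How it is judged:
By the outcome, as a careful person would: the job done as asked, in the order asked, and still so for the second after the job is handed in, with the robot touching nothing.
It also fails if it takes over 72 s, if anything falls off the work surface, if the arm or the gripper's body presses on something with over 40 N, if the wrist force passes 120 N, or if a joint passes its speed limit or range.

## Working session

There is one attempt and no reset: what is moved stays moved. The work goes in short steps, Python scripts to look and compute and a shell command to move; the robot and the scene stay as the last step left them, time stands still between calls to the robot, and variables do not carry over. Pictures are saved under pics/ and viewed, at most 11 in all, crops included, and the job is handed in when it is done.

```bash
ls; mkdir -p pics
python3 - <<'E'
from station import robot
import cv2
for n in("side","top"):
    im=robot.capture(n); cv2.imwrite(f"pics/{n}0.png",im)
    c=robot.camera_info(n); print(n,c)
s=robot.read_state(); print(s)
E
```

```text
pics
side {'fx': 476.2987008507635, 'fy': 476.2987008507635, 'cx': 329.0202649172997, 'cy': 193.60278357416098, 'R': array([[-0.86788272, -0.49651371,  0.01592877],
       [-0.31700746,  0.52885715, -0.78728419],
       [ 0.38247335, -0.68831988, -0.61638453]]), 't': array([0.44541198, 0.24469918, 0.76262337])}
top {'fx': 364.11743481107806, 'fy': 364.11743481107806, 'cx': 314.8103837711976, 'cy': 199.2787720564762, 'R': array([[-0.01943006, -0.99980923,  0.00199341],
       [-0.97968621,  0.0186409 , -0.19966834],
       [ 0.19959309, -0.00583249, -0.97986151]]), 't': array([-0.0166158 ,  0.53967522,  0.83663836])}
{'clock': 0.1, 'q': array([-6.98421981e+01,  2.42795966e+01,  9.34283126e+01,  3.79614076e-04,
        6.23713610e+01, -1.08857267e+00]), 'qvel': array([-0.01921785, -0.16281687, -0.06201656,  0.02400929, -0.07076138,
        0.06134608]), 'tau': array([-6.54651194e-04, -5.58428121e+01, -2.82444352e+01, -6.92324193e-05,
        2.96725353e-03, -1.97932252e-06]), 'ee_pos': array([ 0.22634049, -0.58203914,  0.23061976]), 'tool_rot': array([[ 9.32031923e-01,  3.62375871e-01, -4.71261762e-04],
       [ 3.62376176e-01, -9.32031016e-01,  1.30080277e-03],
       [ 3.21489585e-05, -1.38316374e-03, -9.99999043e-01]]), 'contact_force': array([-0.49885436, -0.63637798, -0.18556093]), 'moment': array([-0.0010085 ,  0.02441386, -0.00073864]), 'grip_force': 0.0, 'width': 0.9966280386011757}
```

View pics/top0.png

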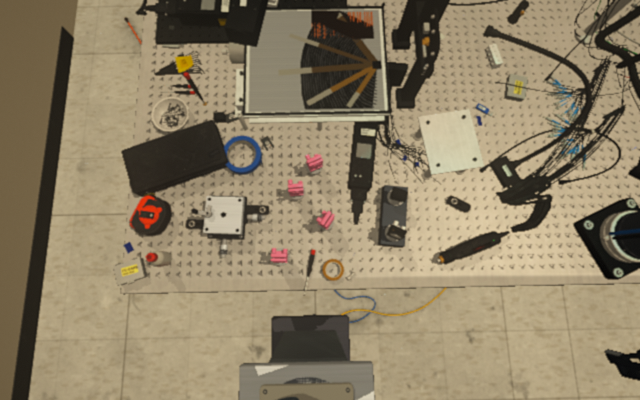

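View pics/side0.png

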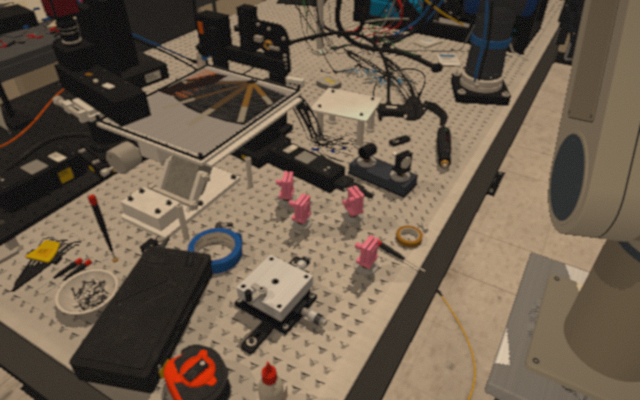

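The top view shows the stand at about (393,216) with two black items at (394,196) and (394,234), and the stage at (224,217). Four pink look-alikes are at (314,163), (295,187), (323,220) and (279,256). The side view has the stand's items at (367,152) and (403,162), and the stage at (277,290). Next is a close crop of both.

Run:
```python
import cv2,numpy as np
t=cv2.imread("pics/top0.png");s=cv2.imread("pics/side0.png")
def c(im,x,y,w,h):return cv2.resize(im[y:y+h,x:x+w],(400,300),interpolation=cv2.INTER_CUBIC)
m=np.vstack([np.hstack([c(t,343,177,100,75),c(s,335,130,100,75)]),np.hstack([c(t,175,180,100,75),c(s,217,245,120,90)])])
cv2.imwrite("pics/m0.png",m)
```

```text
(no output)
```

View pics/m0.png

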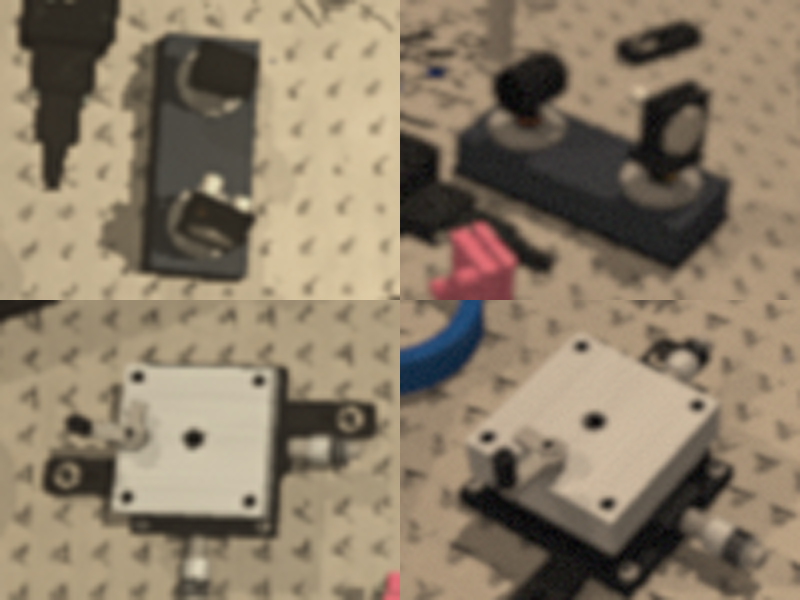

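The crop settles the choice. The mirror is the stand item nearer the robot, at top (394,232) and side (505,162): square mount, grey round face, two pale knobs on the far side. The other stand item, at (398,194), is the round lens, and the pink ones are decoys. On the stage, the hole is at top (223.5,289/…≈214.7). The front micrometer points down in the image, towards the robot, and the clamp is to the left. Next I measure.

```bash
cat > h.py <<'E'
import numpy as np,cv2
from station import robot
CI={n:robot.camera_info(n) for n in("side","top")}
def ray(n,p,z):
    c=CI[n];R,t=c["R"],c["t"];C=-R.T@t
    d=R.T@np.array([(p[0]-c["cx"])/c["fx"],(p[1]-c["cy"])/c["fy"],1.])
    return C+d*(z-C[2])/d[2]
def proj(n,X):
    c=CI[n];v=c["R"]@np.asarray(X)+c["t"];return np.array([c["fx"]*v[0]/v[2]+c["cx"],c["fy"]*v[1]/v[2]+c["cy"]])
def blob(g,x,y,w,h,thr,dark=True,near=None,s=8):
    """largest (or nearest to 'near') blob in an upsampled crop, as contour in image pixels"""
    c=cv2.resize(g[y:y+h,x:x+w],None,fx=s,fy=s,interpolation=cv2.INTER_CUBIC)
    m=((c<thr) if dark else (c>thr)).astype(np.uint8)
    cs=[k for k in cv2.findContours(m,cv2.RETR_EXTERNAL,cv2.CHAIN_APPROX_NONE)[0] if cv2.contourArea(k)>3*s*s/2]
    f=lambda k:(k[:,0,:]+.5)/s-.5+[x,y]
    if near is not None: cs.sort(key=lambda k:np.linalg.norm(f(k).mean(0)-near)); return f(cs[0])
    return f(max(cs,key=cv2.contourArea))
def cen(c):
    M=cv2.moments(c.astype(np.float32)[:,None,:]);return np.array([M["m10"],M["m01"]])/M["m00"]
E
python3 - <<'E'
from h import *
t=cv2.imread("pics/top0.png",0);s=cv2.imread("pics/side0.png",0)
# stage plate & hole
for n,g,box,pbox,near in(("top",t,(216,207,16,16),(195,188,60,60),(223.5,214.7)),("side",s,(268,273,18,18),(230,250,85,85),(276.5,281))):
    hb=blob(g,*box,110,near=near);p=cen(hb);print(n,"hole px",p.round(1),ray(n,p,.053).round(4))
    pb=blob(g,*pbox,150 if n=="top" else 140,dark=False)
    w=np.array([ray(n,q,.053)[:2] for q in pb]).astype(np.float32)
    r=cv2.minAreaRect(w*1000);print(" plate",np.round(r[0],1),np.round(r[1],1),round(r[2],1))
# stand top + mirror in top view: values
print(t[222:248,380:410])
E
```

```text
top hole px [223.  214.2] [0.5067 0.1969 0.053 ]
 plate [516.8 195. ] [147.9 113. ] 88.9
side hole px [274.9 281. ] [0.5067 0.194  0.053 ]
 plate [513.  191.1] [139.1 135.6] 30.7
[[ 44  48  67  76  76  77  76  76  76  76  76  76  80 105 157 200 215 201
  146  91  77  78  80  79  76  95 151 175 175 173]
 [ 44  49  67  76  77  76  77  76  77  79  76  78  93 123 173 207 215 194
  135  85  76  78  79  78  74  95 153 177 179 176]
 [ 46  50  67  77  77  76  75  76  86 100  84  76  95 122 164 200 205 176
  120  83  76  77  80  77  74  95 152 179 180 177]
 [ 44  47  63  73  72  68  68  77 109 132  99  58  54  69 104 148 167 160
  136 106  85  87  99  99  87 101 153 179 181 177]
 [ 43  43  53  62  58  52  58  83 120 123  82  45  38  39  49  72 100 131
  144 128 104 113 146 158 147 135 161 178 178 171]
 [ 44  42  48  56  52  51  68  88  98  82  53  39  39  42  40  39  49  69
   86 100 102 130 179 208 205 176 170 172 165 163]
 [ 42  44  49  58  55  62  86  95  84  58  41  38  43  44  43  41  40  40
   45  54  67 108 164 202 204 173 163 153 138 157]
 [ 42  44  49  49  53  73  92  95  72  46  38 
[... 1629 characters left out ...]
 75  77  75  76  77  76
   76  77  77  77  76  74  93 151 175 178 180 190]
 [ 48  62  68  69  70  72  73  75  76  75  76  76  75  75  75  76  75  76
   76  77  78  77  76  75  96 152 176 178 179 190]
 [ 49  52  49  49  50  51  55  58  59  61  66  66  67  66  67  68  71  72
   73  75  77  77  74  75 103 155 177 179 180 190]
 [106  98  76  62  56  54  55  55  51  51  50  50  50  49  48  51  55  57
   59  62  65  65  65  74 109 156 176 177 180 190]
 [167 150 125 115 114 111 109 108 105 101  91  80  79  67  56  54  55  53
   52  52  54  53  62  94 134 164 177 177 180 190]
 [164 140 141 158 165 163 162 163 162 152 132 117 128 125 114 111 111 108
  106 104 103 104 115 147 168 176 177 178 181 189]]
```

Run:
```python
from h import *
t=cv2.imread("pics/top0.png",0);s=cv2.imread("pics/side0.png",0)
sc=[(209.3,274.3-180+180),(0,0)]
S=[]
for x,y in((137,377),(258,380),(127,497),(250,501)):
    u,v=175+x/4,180+(y-300)/4
    p=cen(blob(t,int(u)-4,int(v)-4,9,9,130,near=(u,v)));S.append(ray("top",p,.053)[:2])
S=np.array(S);print("top screws",(S*1e3).round(1).tolist(),"mean",S.mean(0).round(4))
T=[]
for x,y in((582,347),(697,406),(488,437),(607,504)):
    u,v=217+(x-400)*.3,245+(y-300)*.3
    p=cen(blob(s,int(u)-5,int(v)-5,11,11,110,near=(u,v)));T.append(ray("side",p,.053)[:2])
T=np.array(T);print("side screws",(T*1e3).round(1).tolist(),"mean",T.mean(0).round(4))
# mirror
a,b=ray("top",(391.3,224.8),.091),ray("top",(405.3,230.8),.091)
d=(a-b)[:2];print("back edge",a,b,np.linalg.norm(d),"yaw of y axis-90",np.degrees(np.arctan2(d[1],d[0]))-90)
yx=d/np.linalg.norm(d);xx=np.array([yx[1],-yx[0]]);m=(a+b)[:2]/2
print("grip from top edge",m-9e-3*xx,"dowel",m-5e-3*xx)
f=cen(blob(s,393,148,20,30,130,dark=False,near=(403.5,162.5)));print("face px",f,ray("side",f,.072))
p=(400,174.5);print("flange side",ray("side",p,.033))
# clamp knob top, top view, z .0875
k=(175+79/4,180+125/4);print("knob",ray("top",k,.085))
```

```text
top screws [[545.8, 232.3], [542.0, 158.0], [471.8, 235.9], [468.0, 162.1]] mean [0.5069 0.1971]
side screws [[542.1, 155.1], [468.2, 159.1], [546.0, 229.1], [472.0, 233.0]] mean [0.5071 0.1941]
back edge [ 0.46821878 -0.20247033  0.091     ] [ 0.45369662 -0.23389759  0.091     ] 0.034620307151734475 yaw of y axis-90 -24.80108523384
grip from top edge [ 0.45278777 -0.21440874] dowel [ 0.45641885 -0.21608662]
face px [411.90133531 166.99585806] [ 0.42773349 -0.20734081  0.072     ]
flange side [ 0.45664947 -0.2209132   0.033     ]
knob [0.50975044 0.25515674 0.085     ]
```

Results so far:
- **Plate:** centre about (0.507, 0.1955), yaw −2.9°, agreed by both views to about 1.5 mm.
- **Mirror:** dowel about (0.4565, −0.2185), yaw −25°.

Next I turn the tool to match and travel above the mirror.

```bash
cat > go.py <<'E'
import sys,numpy as np
from station import robot
# usage: go.py x y z yaw(of tool x) -> remaining turn and shift in tool axes (after the turn), in row units
from scipy.spatial.transform import Rotation as Ro
x,y,z,yaw=map(float,sys.argv[1:5]);s=robot.read_state();R=s["tool_rot"]
c,n=np.cos(np.radians(yaw)),np.sin(np.radians(yaw));T=np.array([[c,n,0],[n,-c,0],[0,0,-1.]])
rv=Ro.from_matrix(R.T@T).as_rotvec(degrees=True)/45
print("turn",rv.round(3),"shift before turn",(R.T@(np.array([x,y,z])-s["ee_pos"])/.03).round(3),"after",(T.T@(np.array([x,y,z])-s["ee_pos"])/.03).round(3))
print("clock",round(s["clock"],2),"pos",s["ee_pos"].round(4),"F",s["contact_force"].round(1),"w",round(s["width"],3),"grip",round(s["grip_force"],1))
E
python3 -m inch '[{"rz":0.17,"claw":1},{"rz":0.17,"claw":1},{"rz":0.17,"claw":1},{"rz":0.17,"claw":1},{"rz":0.17,"claw":1},{"rz":0.17,"claw":1}]' 40
python3 go.py 0.453 -0.217 0.20 -24.8
```

```text
turn [-2.000e-03  1.000e-03  1.023e+00] shift before turn [11.451 -8.602  1.033] after [  1.755 -14.215   1.021]
clock 0.1 pos [ 0.2263 -0.582   0.2306] F [-0.5 -0.6 -0.2] w 0.997 grip 0.0invalid input at $[0]: expected keys x, y, z, rx, ry, rz, claw
```

```bash
python3 -m inch '[{"x":0.1,"y":0,"z":0,"rx":0,"ry":0,"rz":0.17,"claw":1},{"x":0,"y":0,"z":0,"rx":0,"ry":0,"rz":0.17,"claw":1},{"x":0,"y":0,"z":0,"rx":0,"ry":0,"rz":0.17,"claw":1},{"x":0,"y":0,"z":0,"rx":0,"ry":0,"rz":0.17,"claw":1},{"x":0,"y":0,"z":0,"rx":0,"ry":0,"rz":0.17,"claw":1},{"x":0,"y":0,"z":0,"rx":0,"ry":0,"rz":0.17,"claw":1}]' 40
python3 go.py 0.453 -0.217 0.20 -24.8
```

```text
clock: 0.7
ee_pos: [0.2292, -0.5811, 0.2308]
tool_rot: [[0.907, -0.422, -0.0], [-0.422, -0.907, 0.001], [-0.001, -0.001, -1.0]]
contact_force: [-0.2, 0.6, -1.0]
width: 1.001
grip_force: 0.0
turn [-0.001  0.001 -0.004] shift before turn [  1.641 -14.151   1.036] after [  1.682 -14.147   1.028]
clock 0.7 pos [ 0.2292 -0.5811  0.2308] F [-0.2  0.6 -1. ] w 1.001 grip 0.0
```

```bash
python3 -m inch '[{"x":0.11,"y":-0.94,"z":0,"rx":0,"ry":0,"rz":0,"claw":1},{"x":0.11,"y":-0.94,"z":0,"rx":0,"ry":0,"rz":0,"claw":1},{"x":0.11,"y":-0.94,"z":0,"rx":0,"ry":0,"rz":0,"claw":1},{"x":0.11,"y":-0.94,"z":0,"rx":0,"ry":0,"rz":0,"claw":1},{"x":0.11,"y":-0.94,"z":0,"rx":0,"ry":0,"rz":0,"claw":1},{"x":0.11,"y":-0.94,"z":0,"rx":0,"ry":0,"rz":0,"claw":1},{"x":0.11,"y":-0.94,"z":0,"rx":0,"ry":0,"rz":0,"claw":1},{"x":0.11,"y":-0.94,"z":0,"rx":0,"ry":0,"rz":0,"claw":1}]' 
python3 -m inch '[{"x":0.11,"y":-0.94,"z":0,"rx":0,"ry":0,"rz":0,"claw":1},{"x":0.11,"y":-0.94,"z":0,"rx":0,"ry":0,"rz":0,"claw":1},{"x":0.11,"y":-0.94,"z":0,"rx":0,"ry":0,"rz":0,"claw":1},{"x":0.11,"y":-0.94,"z":0,"rx":0,"ry":0,"rz":0,"claw":1},{"x":0.11,"y":-0.94,"z":0,"rx":0,"ry":0,"rz":0,"claw":1},{"x":0.11,"y":-0.94,"z":0,"rx":0,"ry":0,"rz":0,"claw":1},{"x":0.11,"y":-0.94,"z":0,"rx":0,"ry":0,"rz":0,"claw":1},{"x":0,"y":0,"z":0,"rx":0,"ry":0,"rz":0,"claw":1}]' | head -2
python3 go.py 0.453 -0.217 0.20 -24.8
python3 - <<'E'
from h import *
import numpy as np
t=robot.capture("top");s=robot.capture("side")
cv2.imwrite("pics/t1.png",t);cv2.imwrite("pics/s1.png",s)
c=lambda im,x,y,w,h:cv2.resize(im[y:y+h,x:x+w],(400,400),interpolation=cv2.INTER_CUBIC)
cv2.imwrite("pics/m1.png",np.hstack([c(t,350,170,100,100),c(s,340,90,110,110)]))
E
```

```text
clock: 1.5
ee_pos: [0.3477, -0.3862, 0.2311]
tool_rot: [[0.909, -0.417, -0.0], [-0.417, -0.909, 0.0], [-0.001, -0.0, -1.0]]
contact_force: [0.6, 0.1, 0.6]
width: 1.004
grip_force: 0.0
clock: 2.3
ee_pos: [0.4517, -0.2154, 0.2311]
turn [-0.001  0.     0.007] shift before turn [0.061 0.032 1.037] after [0.061 0.031 1.037]
clock 2.3 pos [ 0.4517 -0.2154  0.2311] F [ 0.  -0.3 -0.1] w 1.002 grip 0.0
```

View pics/m1.png

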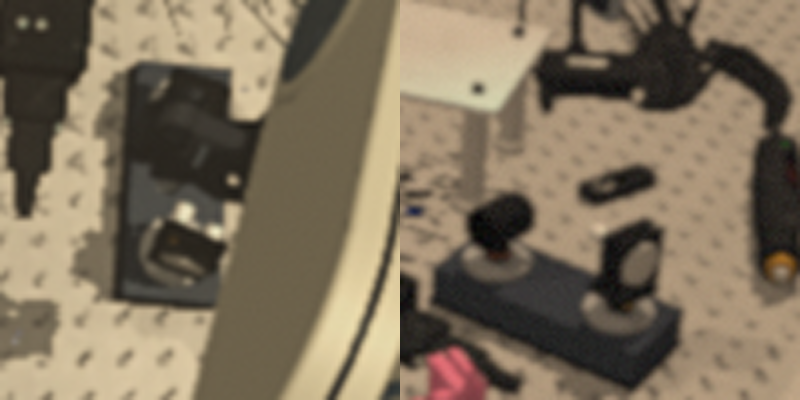

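The mirror is at crop (185,250) and its two knobs at (185,212) and (215,232), unmoved. The gripper is above it, with the arm hiding only empty table. I descend astride it.

```bash
python3 -m inch '[{"x":0.06,"y":0.03,"z":0.9,"rx":0,"ry":0,"rz":0.006,"claw":1},{"x":0,"y":0,"z":0.9,"rx":0,"ry":0,"rz":0,"claw":1},{"x":0,"y":0,"z":0.9,"rx":0,"ry":0,"rz":0,"claw":1},{"x":0,"y":0,"z":0.9,"rx":0,"ry":0,"rz":0,"claw":1},{"x":0,"y":0,"z":0,"rx":0,"ry":0,"rz":0,"claw":1}]' | head -4
python3 - <<'E'
from h import *
import numpy as np
s=robot.capture("side");t=robot.capture("top")
c=lambda im,x,y,w,h:cv2.resize(im[y:y+h,x:x+w],(400,400),interpolation=cv2.INTER_CUBIC)
cv2.imwrite("pics/m2.png",np.hstack([c(t,350,170,100,100),c(s,350,90,110,110)]))
E
python3 go.py 0.453 -0.217 0.051 -24.8
```

```text
clock: 2.9
ee_pos: [0.4492, -0.2189, 0.1204]
tool_rot: [[0.906, -0.423, -0.006], [-0.423, -0.906, 0.003], [-0.007, -0.0, -1.0]]
contact_force: [-0.2, 0.9, -0.1]
turn [ 0.     0.002 -0.004] shift before turn [ 0.009 -0.106  2.412] after [ 0.007 -0.106  2.412]
clock 3.0 pos [ 0.4515 -0.2198  0.1234] F [1.  0.1 0.2] w 0.999 grip 0.0
```

View pics/m2.png

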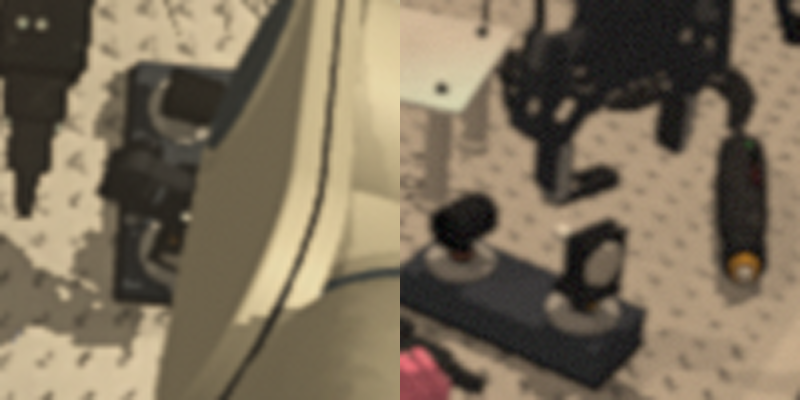

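The side crop shows the fingers straddling the mount: tips near (560,195) and (675,145), mount at (597,265), lens clear. I go down and grip.

```bash
python3 -m inch '[{"x":0,"y":-0.05,"z":0.8,"rx":0,"ry":0,"rz":0,"claw":1},{"x":0,"y":0,"z":0.8,"rx":0,"ry":0,"rz":0,"claw":1},{"x":0,"y":0,"z":0.8,"rx":0,"ry":0,"rz":0,"claw":1},{"x":0,"y":0,"z":0,"rx":0,"ry":0,"rz":0,"claw":1},{"x":0,"y":0,"z":0,"rx":0,"ry":0,"rz":0,"claw":1}]' 40| sed -n 1,4p
python3 -m inch '[{"x":0,"y":0,"z":0,"rx":0,"ry":0,"rz":0,"claw":-0.3},{"x":0,"y":0,"z":0,"rx":0,"ry":0,"rz":0,"claw":-0.3},{"x":0,"y":0,"z":0,"rx":0,"ry":0,"rz":0,"claw":-1},{"x":0,"y":0,"z":0,"rx":0,"ry":0,"rz":0,"claw":-1},{"x":0,"y":0,"z":0,"rx":0,"ry":0,"rz":0,"claw":-1},{"x":0,"y":0,"z":0,"rx":0,"ry":0,"rz":0,"claw":-1},{"x":0,"y":0,"z":0,"rx":0,"ry":0,"rz":0,"claw":-1},{"x":0,"y":0,"z":0,"rx":0,"ry":0,"rz":0,"claw":-1}]' 40
python3 go.py 0.453 -0.217 0.051 -24.8
```

```text
clock: 3.5
ee_pos: [0.4533, -0.2184, 0.0526]
tool_rot: [[0.907, -0.422, 0.001], [-0.422, -0.907, -0.001], [0.001, 0.0, -1.0]]
contact_force: [-0.2, -0.1, 0.3]
clock: 4.3
ee_pos: [0.4531, -0.2181, 0.0522]
tool_rot: [[0.907, -0.421, 0.001], [-0.421, -0.907, -0.001], [0.001, 0.0, -1.0]]
contact_force: [-1.6, -1.0, 7.4]
width: 0.413
grip_force: 40.3
turn [ 0.    -0.002 -0.003] shift before turn [-0.02  -0.032  0.041] after [-0.02  -0.032  0.041]
clock 4.3 pos [ 0.4531 -0.2181  0.0522] F [-1.6 -1.   7.4] w 0.413 grip 40.3
```

Gripped: width 35 mm, 40 N. I firm the grip and lift straight up.

```bash
python3 -m inch '[{"x":0,"y":0,"z":0,"rx":0,"ry":0,"rz":0,"claw":-1},{"x":0,"y":0,"z":-0.3,"rx":0,"ry":0,"rz":0,"claw":-1},{"x":0,"y":0,"z":-0.4,"rx":0,"ry":0,"rz":0,"claw":-1},{"x":0,"y":0,"z":-0.8,"rx":0,"ry":0,"rz":0,"claw":-1},{"x":0,"y":0,"z":-0.9,"rx":0,"ry":0,"rz":0,"claw":-1},{"x":0,"y":0,"z":-0.9,"rx":0,"ry":0,"rz":0,"claw":-1},{"x":0,"y":0,"z":-0.9,"rx":0,"ry":0,"rz":0,"claw":-1},{"x":0,"y":0,"z":0,"rx":0,"ry":0,"rz":0,"claw":-1}]' 80
python3 go.py 0.503 0.1957 0.182 -2.9
```

```text
clock: 5.1
ee_pos: [0.4546, -0.2188, 0.1814]
tool_rot: [[0.907, -0.421, 0.006], [-0.421, -0.907, -0.003], [0.007, 0.0, -1.0]]
contact_force: [0.0, -0.2, -2.0]
width: 0.41
grip_force: 79.9
turn [ 0.002 -0.009 -0.489] shift before turn [ -4.358 -13.209  -0.053] after [  0.913 -13.88   -0.021]
clock 5.1 pos [ 0.4546 -0.2188  0.1814] F [ 0.  -0.2 -2. ] w 0.41 grip 79.9
```

```bash
python3 -m inch '[{"x":0,"y":0,"z":0,"rx":0,"ry":0,"rz":-0.163,"claw":-1},{"x":0,"y":0,"z":0,"rx":0,"ry":0,"rz":-0.163,"claw":-1},{"x":0,"y":0,"z":0,"rx":0,"ry":0,"rz":-0.163,"claw":-1},{"x":0.06,"y":-0.5,"z":0,"rx":0,"ry":0,"rz":0,"claw":-1},{"x":0.06,"y":-0.92,"z":0,"rx":0,"ry":0,"rz":0,"claw":-1},{"x":0.06,"y":-0.92,"z":0,"rx":0,"ry":0,"rz":0,"claw":-1},{"x":0.06,"y":-0.92,"z":0,"rx":0,"ry":0,"rz":0,"claw":-1},{"x":0.06,"y":-0.92,"z":0,"rx":0,"ry":0,"rz":0,"claw":-1}]' | head -3
python3 -m inch '[{"x":0.06,"y":-0.92,"z":0,"rx":0,"ry":0,"rz":0,"claw":-1},{"x":0.06,"y":-0.92,"z":0,"rx":0,"ry":0,"rz":0,"claw":-1},{"x":0.06,"y":-0.92,"z":0,"rx":0,"ry":0,"rz":0,"claw":-1},{"x":0.06,"y":-0.92,"z":0,"rx":0,"ry":0,"rz":0,"claw":-1},{"x":0.06,"y":-0.92,"z":0,"rx":0,"ry":0,"rz":0,"claw":-1},{"x":0.06,"y":-0.92,"z":0,"rx":0,"ry":0,"rz":0,"claw":-1},{"x":0.06,"y":-0.92,"z":0,"rx":0,"ry":0,"rz":0,"claw":-1},{"x":0.06,"y":-0.92,"z":0,"rx":0,"ry":0,"rz":0,"claw":-1}]' | head -3
python3 -m inch '[{"x":0.06,"y":-0.92,"z":0,"rx":0,"ry":0,"rz":0,"claw":-1},{"x":0,"y":-0.5,"z":0,"rx":0,"ry":0,"rz":0,"claw":-1},{"x":0,"y":0,"z":0,"rx":0,"ry":0,"rz":0,"claw":-1},{"x":0,"y":0,"z":0,"rx":0,"ry":0,"rz":0,"claw":-1}]' | head -3
python3 go.py 0.503 0.1957 0.182 -2.9
```

```text
clock: 5.9
ee_pos: [0.4674, -0.0911, 0.1769]
tool_rot: [[0.999, -0.054, -0.001], [-0.054, -0.999, 0.0], [-0.001, -0.0, -1.0]]
clock: 6.7
ee_pos: [0.4926, 0.1285, 0.1769]
tool_rot: [[0.999, -0.054, -0.001], [-0.054, -0.999, -0.0], [-0.001, 0.0, -1.0]]
clock: 7.1
ee_pos: [0.4968, 0.169, 0.1769]
tool_rot: [[0.999, -0.051, -0.001], [-0.051, -0.999, -0.001], [-0.001, 0.001, -1.0]]
turn [ 0.001  0.001 -0.   ] shift before turn [ 0.16  -0.898 -0.17 ] after [ 0.16  -0.898 -0.169]
clock 7.1 pos [0.4968 0.169  0.1769] F [ 0.3  0.7 -1.7] w 0.411 grip 80.2
```

```bash
python3 -m inch '[{"x":0.16,"y":-0.5,"z":0,"rx":0,"ry":0,"rz":0,"claw":-1},{"x":0,"y":-0.4,"z":0.3,"rx":0,"ry":0,"rz":0,"claw":-1},{"x":0,"y":0,"z":0.8,"rx":0,"ry":0,"rz":0,"claw":-1},{"x":0,"y":0,"z":0.8,"rx":0,"ry":0,"rz":0,"claw":-1},{"x":0,"y":0,"z":0,"rx":0,"ry":0,"rz":0,"claw":-1},{"x":0,"y":0,"z":0,"rx":0,"ry":0,"rz":0,"claw":-1}]' 
python3 go.py 0.503 0.1957 0.12 -2.9
python3 - <<'E'
from h import *
s=robot.capture("side");t=robot.capture("top")
cv2.imwrite("pics/s3.png",s);cv2.imwrite("pics/t3.png",t)
c=lambda im,x,y,w,h:cv2.resize(im[y:y+h,x:x+w],(400,400),interpolation=cv2.INTER_CUBIC)
cv2.imwrite("pics/m3.png",np.hstack([c(t,180,160,90,90),c(s,230,200,100,100)]))
E
```

```text
clock: 7.7
ee_pos: [0.5035, 0.1959, 0.1199]
tool_rot: [[0.999, -0.051, -0.001], [-0.051, -0.999, -0.0], [-0.001, 0.001, -1.0]]
contact_force: [-0.5, 0.3, -1.4]
width: 0.407
grip_force: 80.2
turn [ 0.001  0.002 -0.001] shift before turn [-0.018  0.009 -0.002] after [-0.018  0.009 -0.003]
clock 7.7 pos [0.5035 0.1959 0.1199] F [-0.5  0.3 -1.4] w 0.407 grip 80.2
```

View pics/m3.png

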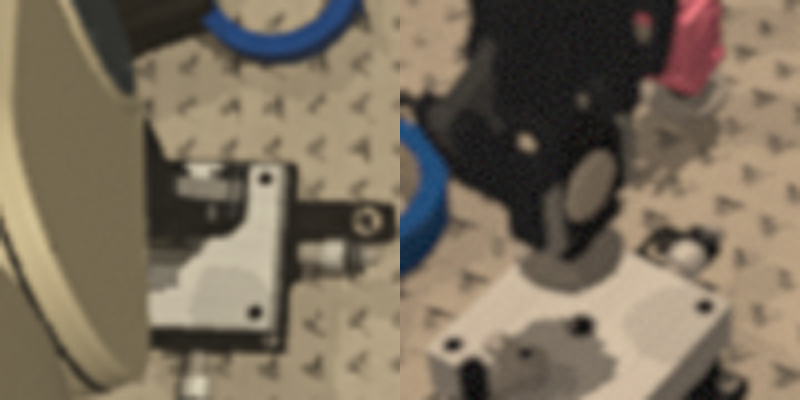

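Side crop: the flange is at (572,262) just above the hole at (580,325), and the mirror face looks along −x. The arm partly hides the top view. I compare flange and hole within the side view alone, by casting the flange's lower rim to its height.

Run:
```python
from h import *
from scipy.optimize import least_squares
g=cv2.GaussianBlur(cv2.imread("pics/s3.png",0),(0,0),.6).astype(float)
zf=.0957
print(g[258:278:1,258:288:2].astype(int))
P=[]
for u in range(262,283):
    col=g[262:278,u]; d=np.diff(col); i=np.argmax(d)
    if d[i]>10:
        o=0
        if 0<i<len(d)-1: a,b,c=d[i-1:i+2]; o=.5*(a-c)/(a-2*b+c)
        P.append((u,262+i+.5+o))
P=np.array(P);print(P.round(1).tolist())
W=np.array([ray("side",p,zf)[:2] for p in P])
r=least_squares(lambda c:np.hypot(*(W-c).T)-.022,[.507,.195],loss="soft_l1",f_scale=.0005)
print("flange centre side",r.x.round(4),"res mm",(r.fun*1e3).round(1))
h=cen(blob(cv2.imread("pics/s3.png",0),270,276,10,11,110,near=(275,281)));print("hole",h,ray("side",h,.053))
```

```text
[[ 65  30  28  29  52  81  73  38  26  20  34  63  82 108 149]
 [ 89  48  31  29  51  80  75  41  26  23  48  75  81  95 141]
 [117  84  46  30  50  80  76  43  24  26  60  81  81  90 135]
 [139 119  76  40  56  81  74  40  22  35  68  82  82  89 133]
 [149 137 101  61  70  82  66  32  23  48  75  82  82  90 138]
 [148 136 106  80  84  83  57  28  37  64  80  81  82  95 150]
 [145 124 101  91  93  85  59  39  55  74  81  81  80 102 164]
 [149 115  95  93  95  89  73  61  72  79  82  81  80 115 176]
 [163 117  93  95  94  91  87  81  81  81  83  81  84 132 183]
 [175 127  95  95  95  93  92  89  85  82  82  81  93 150 187]
 [183 141 102  93  94  94  94  94  88  82  80  86 117 166 188]
 [187 162 118  95  92  94  94  95  90  83  83 103 151 180 188]
 [188 178 144 107  94  93  92  92  90  87 100 135 174 187 188]
 [187 187 169 135 110  99  92  90  92 105 133 167 186 187 189]
 [187 188 182 165 144 125 111 101 111 139 167 186 188 187 189]
 [187 187 186 182 174 161 147 136 144 169 185 189 187 189 190]
 [186 185 186 186 187 182 176 171 173 185 189 188 186 190 189]
 [186 185 185 188 190 189 189 188 188 190 189 188 187 189 191]
 [186 185 186 189 190 190 192 190 189 190 188 188 188 190 190]
 [185 185 188 189 189 190 190 187 177 177 186 188 189 191 189]]
[[262.0, 269.9], [263.0, 270.6], [264.0, 271.1], [265.0, 271.5], [266.0, 271.8], [267.0, 272.2], [268.0, 272.4], [269.0, 272.6], [270.0, 272.7], [271.0, 272.9], [272.0, 273.0], [273.0, 273.0], [274.0, 272.8], [275.0, 272.4], [276.0, 271.8], [277.0, 271.5], [278.0, 271.1], [279.0, 270.6], [280.0, 270.0], [281.0, 269.2], [282.0, 268.5]]
flange centre side [0.5097 0.1941] res mm [-0.4 -0.3 -0.2 -0.3 -0.3 -0.  -0.   0.1  0.2  0.6  0.9  1.   0.9  0.5
 -0.2 -0.  -0.2 -0.2 -0.3 -0.5 -0.4]
hole [274.20462972 281.81704958] [0.50659885 0.19609043 0.053     ]
```

The flange is about 3 mm too far along +x relative to the hole, with y matching. I correct that, lower to about 2 mm above the plate, then touch down gently.

```bash
python3 -m inch '[{"x":-0.1,"y":0,"z":0.25,"rx":0,"ry":0,"rz":0,"claw":-1},{"x":0,"y":0,"z":0.25,"rx":0,"ry":0,"rz":0,"claw":-1},{"x":0,"y":0,"z":0.25,"rx":0,"ry":0,"rz":0,"claw":-1},{"x":0,"y":0,"z":0,"rx":0,"ry":0,"rz":0,"claw":-1},{"x":0,"y":0,"z":0,"rx":0,"ry":0,"rz":0,"claw":-1}]' | sed -n '1,4p'
for i in 1 2; do echo; done
python3 -m inch '[{"x":0,"y":0,"z":0.03,"rx":0,"ry":0,"rz":0,"claw":-1},{"x":0,"y":0,"z":0,"rx":0,"ry":0,"rz":0,"claw":-1},{"x":0,"y":0,"z":0,"rx":0,"ry":0,"rz":0,"claw":-1}]' | sed -n '2,4p'
python3 -m inch '[{"x":0,"y":0,"z":0.03,"rx":0,"ry":0,"rz":0,"claw":-1},{"x":0,"y":0,"z":0,"rx":0,"ry":0,"rz":0,"claw":-1},{"x":0,"y":0,"z":0,"rx":0,"ry":0,"rz":0,"claw":-1}]' | sed -n '2,4p'
```

```text
clock: 8.3
ee_pos: [0.5006, 0.196, 0.0975]
tool_rot: [[0.999, -0.051, -0.001], [-0.051, -0.999, -0.0], [-0.001, 0.0, -1.0]]
contact_force: [-0.1, -1.4, -1.1]


ee_pos: [0.5009, 0.1961, 0.0971]
tool_rot: [[0.999, -0.051, 0.0], [-0.051, -0.999, 0.0], [0.0, -0.0, -1.0]]
contact_force: [0.2, -0.0, -2.0]
ee_pos: [0.5008, 0.196, 0.096]
tool_rot: [[0.999, -0.051, 0.0], [-0.051, -0.999, 0.0], [0.0, -0.0, -1.0]]
contact_force: [-0.7, 0.3, -1.9]
```

```bash
python3 -m inch '[{"x":0,"y":0,"z":0.03,"rx":0,"ry":0,"rz":0,"claw":-1},{"x":0,"y":0,"z":0,"rx":0,"ry":0,"rz":0,"claw":-1},{"x":0,"y":0,"z":0,"rx":0,"ry":0,"rz":0,"claw":-1}]' | sed -n '2p;4p'
python3 -m inch '[{"x":0,"y":0,"z":0.02,"rx":0,"ry":0,"rz":0,"claw":-1},{"x":0,"y":0,"z":0,"rx":0,"ry":0,"rz":0,"claw":-1},{"x":0,"y":0,"z":0,"rx":0,"ry":0,"rz":0,"claw":-1}]' | sed -n '2p;4p'
```

```text
ee_pos: [0.5009, 0.1961, 0.0952]
contact_force: [-0.3, 0.7, -0.3]
ee_pos: [0.501, 0.1959, 0.0945]
contact_force: [2.2, -2.3, -2.7]
```

```bash
python3 -m inch '[{"x":0,"y":0,"z":0.02,"rx":0,"ry":0,"rz":0,"claw":-1},{"x":0,"y":0,"z":0,"rx":0,"ry":0,"rz":0,"claw":-1},{"x":0,"y":0,"z":0,"rx":0,"ry":0,"rz":0,"claw":-1}]' | sed -n '2p;4p'
python3 -c "
from station import robot;s=robot.read_state();print(s['contact_force'].round(1),s['moment'].round(2))"
```

```text
ee_pos: [0.501, 0.1959, 0.0939]
contact_force: [2.2, -1.7, -2.2]
[ 2.2 -1.7 -2.2] [-0.56 -0.43 -0.01]
```

Vertical force is just the weight, with the tip below contact height and small sideways forces. The dowel appears to have entered the mouth. I ease towards the lower side force and continue down.

```bash
python3 -m inch '[{"x":0.01,"y":0.01,"z":0.02,"rx":0,"ry":0,"rz":0,"claw":-1},{"x":0,"y":0,"z":0,"rx":0,"ry":0,"rz":0,"claw":-1},{"x":0,"y":0,"z":0,"rx":0,"ry":0,"rz":0,"claw":-1}]' | sed -n '2p;4p'
python3 -m inch '[{"x":0,"y":0,"z":0.03,"rx":0,"ry":0,"rz":0,"claw":-1},{"x":0,"y":0,"z":0,"rx":0,"ry":0,"rz":0,"claw":-1},{"x":0,"y":0,"z":0,"rx":0,"ry":0,"rz":0,"claw":-1}]' | sed -n '2p;4p'
```

```text
ee_pos: [0.5011, 0.1958, 0.0933]
contact_force: [2.9, -1.6, -1.4]
ee_pos: [0.5011, 0.1958, 0.0924]
contact_force: [1.6, -1.7, -2.0]
```

```bash
python3 -m inch '[{"x":0.01,"y":0.01,"z":0.04,"rx":0,"ry":0,"rz":0,"claw":-1},{"x":0,"y":0,"z":0,"rx":0,"ry":0,"rz":0,"claw":-1},{"x":0,"y":0,"z":0,"rx":0,"ry":0,"rz":0,"claw":-1}]' | sed -n '2p;4p'
python3 -m inch '[{"x":0,"y":0,"z":0.05,"rx":0,"ry":0,"rz":0,"claw":-1},{"x":0,"y":0,"z":0,"rx":0,"ry":0,"rz":0,"claw":-1},{"x":0,"y":0,"z":0,"rx":0,"ry":0,"rz":0,"claw":-1}]' | sed -n '2p;4p'
python3 -m inch '[{"x":0,"y":0,"z":0.05,"rx":0,"ry":0,"rz":0,"claw":-1},{"x":0,"y":0,"z":0,"rx":0,"ry":0,"rz":0,"claw":-1},{"x":0,"y":0,"z":0,"rx":0,"ry":0,"rz":0,"claw":-1}]' | sed -n '2p;4p'
```

```text
ee_pos: [0.5011, 0.1955, 0.0911]
contact_force: [0.7, 0.3, -1.8]
ee_pos: [0.5011, 0.1954, 0.0895]
contact_force: [0.1, 2.0, -3.5]
ee_pos: [0.5011, 0.1954, 0.088]
contact_force: [-0.5, -0.3, -2.9]
```

```bash
python3 -m inch '[{"x":0,"y":0,"z":0.05,"rx":0,"ry":0,"rz":0,"claw":-1},{"x":0,"y":0,"z":0.05,"rx":0,"ry":0,"rz":0,"claw":-1},{"x":0,"y":0,"z":0,"rx":0,"ry":0,"rz":0,"claw":-1},{"x":0,"y":0,"z":0,"rx":0,"ry":0,"rz":0,"claw":-1}]' | sed -n '2p;4p'
python3 -m inch '[{"x":0,"y":0,"z":0.05,"rx":0,"ry":0,"rz":0,"claw":-1},{"x":0,"y":0,"z":0.05,"rx":0,"ry":0,"rz":0,"claw":-1},{"x":0,"y":0,"z":0,"rx":0,"ry":0,"rz":0,"claw":-1},{"x":0,"y":0,"z":0,"rx":0,"ry":0,"rz":0,"claw":-1}]' | sed -n '2p;4p'
python3 -m inch '[{"x":0,"y":0,"z":0.05,"rx":0,"ry":0,"rz":0,"claw":-1},{"x":0,"y":0,"z":0.04,"rx":0,"ry":0,"rz":0,"claw":-1},{"x":0,"y":0,"z":0,"rx":0,"ry":0,"rz":0,"claw":-1},{"x":0,"y":0,"z":0,"rx":0,"ry":0,"rz":0,"claw":-1}]' | sed -n '2p;4p'
```

```text
ee_pos: [0.5011, 0.1954, 0.0849]
contact_force: [-1.5, -0.1, -3.0]
ee_pos: [0.5011, 0.1954, 0.082]
contact_force: [-1.3, -0.2, -3.5]
ee_pos: [0.5012, 0.1954, 0.0793]
contact_force: [-1.6, 1.4, -3.9]
```

```bash
python3 -m inch '[{"x":0,"y":0,"z":0.04,"rx":0,"ry":0,"rz":0,"claw":-1},{"x":0,"y":0,"z":0,"rx":0,"ry":0,"rz":0,"claw":-1},{"x":0,"y":0,"z":0,"rx":0,"ry":0,"rz":0,"claw":-1}]' | sed -n '2p;4p'
python3 -m inch '[{"x":0,"y":0,"z":0.02,"rx":0,"ry":0,"rz":0,"claw":-1},{"x":0,"y":0,"z":0,"rx":0,"ry":0,"rz":0,"claw":-1},{"x":0,"y":0,"z":0,"rx":0,"ry":0,"rz":0,"claw":-1}]' | sed -n '2p;4p'
```

```text
ee_pos: [0.5012, 0.1954, 0.0781]
contact_force: [-2.0, 0.1, -4.4]
ee_pos: [0.5012, 0.1954, 0.0777]
contact_force: [-3.9, 1.2, -1.2]
```

```bash
python3 -m inch '[{"x":0,"y":0,"z":0.015,"rx":0,"ry":0,"rz":0,"claw":-1},{"x":0,"y":0,"z":0,"rx":0,"ry":0,"rz":0,"claw":-1},{"x":0,"y":0,"z":0,"rx":0,"ry":0,"rz":0,"claw":-1}]' | sed -n '2p;4p'
python3 -m inch '[{"x":0,"y":0,"z":0.015,"rx":0,"ry":0,"rz":0,"claw":-1},{"x":0,"y":0,"z":0,"rx":0,"ry":0,"rz":0,"claw":-1},{"x":0,"y":0,"z":0,"rx":0,"ry":0,"rz":0,"claw":-1}]' | sed -n '2p;4p'
```

```text
ee_pos: [0.5013, 0.1954, 0.0774]
contact_force: [-3.6, -0.2, 1.3]
ee_pos: [0.5013, 0.1954, 0.0773]
contact_force: [-5.8, -0.8, 5.6]
```

```bash
python3 -m inch '[{"x":-0.005,"y":0,"z":0.02,"rx":0,"ry":0,"rz":0,"claw":-1},{"x":0,"y":0,"z":0,"rx":0,"ry":0,"rz":0,"claw":-1},{"x":0,"y":0,"z":0,"rx":0,"ry":0,"rz":0,"claw":-1}]' | sed -n '1,4p'
python3 -m inch '[{"x":-0.005,"y":0,"z":0.015,"rx":0,"ry":0,"rz":0,"claw":-1},{"x":0,"y":0,"z":0,"rx":0,"ry":0,"rz":0,"claw":-1},{"x":0,"y":0,"z":0,"rx":0,"ry":0,"rz":0,"claw":-1}]' | sed -n '1,4p'
python3 - <<'E'
from h import *
s=robot.capture("side");t=robot.capture("top")
cv2.imwrite("pics/s4.png",s)
c=lambda im,x,y,w,h:cv2.resize(im[y:y+h,x:x+w],(400,400),interpolation=cv2.INTER_CUBIC)
cv2.imwrite("pics/m4.png",np.hstack([c(t,180,160,90,90),c(s,230,220,80,80)]))
E
```

```text
clock: 14.0
ee_pos: [0.5012, 0.1955, 0.0773]
tool_rot: [[0.999, -0.051, 0.0], [-0.051, -0.999, 0.0], [0.0, -0.0, -1.0]]
contact_force: [-7.8, -1.6, 11.5]
clock: 14.3
ee_pos: [0.5013, 0.1955, 0.0773]
tool_rot: [[0.999, -0.051, 0.001], [-0.051, -0.999, 0.0], [0.001, -0.0, -1.0]]
contact_force: [-8.5, -2.4, 16.8]
```

View pics/m4.png

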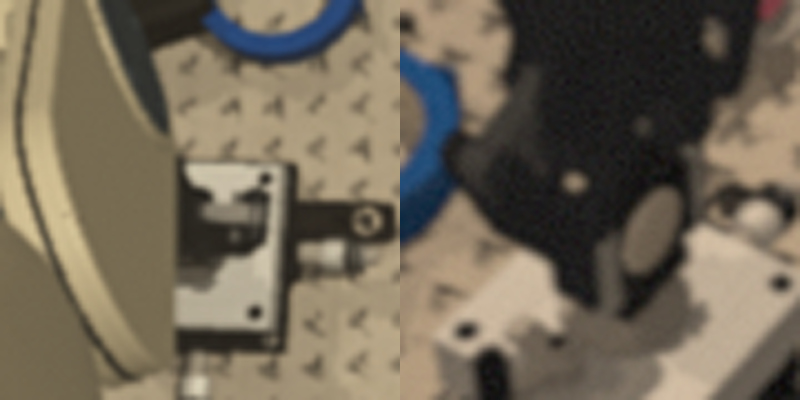

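Side crop: the flange sits on the plate beneath the mount, at about (620,300), and the mirror face is at (655,230) towards the front micrometer. The force rose stiffly at z = 0.0773, against 0.0772 expected, so it is seated. I open only partly, because the clamp knob is near, and lift off.

```bash
python3 -m inch '[{"x":0,"y":0,"z":-0.02,"rx":0,"ry":0,"rz":0,"claw":-1},{"x":0,"y":0,"z":0,"rx":0,"ry":0,"rz":0,"claw":0.15},{"x":0,"y":0,"z":0,"rx":0,"ry":0,"rz":0,"claw":0.15},{"x":0,"y":0,"z":0,"rx":0,"ry":0,"rz":0,"claw":0.15},{"x":0,"y":0,"z":0,"rx":0,"ry":0,"rz":0,"claw":0.15}]'
python3 -m inch '[{"x":0,"y":0,"z":-0.2,"rx":0,"ry":0,"rz":0,"claw":0.15},{"x":0,"y":0,"z":-0.5,"rx":0,"ry":0,"rz":0,"claw":0.15},{"x":0,"y":0,"z":-0.9,"rx":0,"ry":0,"rz":0,"claw":0.15},{"x":0,"y":0,"z":-0.9,"rx":0,"ry":0,"rz":0,"claw":0.15},{"x":0,"y":0,"z":0,"rx":0,"ry":0,"rz":0,"claw":0.15}]'
```

```text
clock: 14.9
ee_pos: [0.5015, 0.1955, 0.0764]
tool_rot: [[0.999, -0.051, 0.001], [-0.051, -0.999, 0.0], [0.001, -0.0, -1.0]]
contact_force: [-0.3, -0.0, 0.2]
width: 0.576
grip_force: 0.0
clock: 15.4
ee_pos: [0.5034, 0.1963, 0.155]
tool_rot: [[0.999, -0.051, 0.006], [-0.051, -0.999, 0.002], [0.006, -0.003, -1.0]]
contact_force: [0.7, 0.3, -0.3]
width: 0.574
grip_force: 0.0
```

The mirror is released and the gripper is clear. For the clamp, a shut gripper turned 45° can sweep the knob from open to closed in one straight push along the stage's (1,−1) diagonal. I work out the start point.

```bash
python3 - <<'E'
from h import *
s=robot.capture("side");t=robot.capture("top")
c=lambda im,x,y,w,h:cv2.resize(im[y:y+h,x:x+w],(400,400),interpolation=cv2.INTER_CUBIC)
cv2.imwrite("pics/m5.png",np.hstack([c(t,180,160,90,90),c(s,230,220,80,80)]))
E
python3 go.py 0.4943 0.2812 0.16 42.1
```

```text
turn [ 0.    -0.002 -1.   ] shift before turn [-0.383 -2.838 -0.261] after [ 1.737 -2.277 -0.263]
clock 15.5 pos [0.5015 0.1956 0.1521] F [ 0.3  0.2 -0.7] w 0.577 grip 0.0
```

View pics/m5.png

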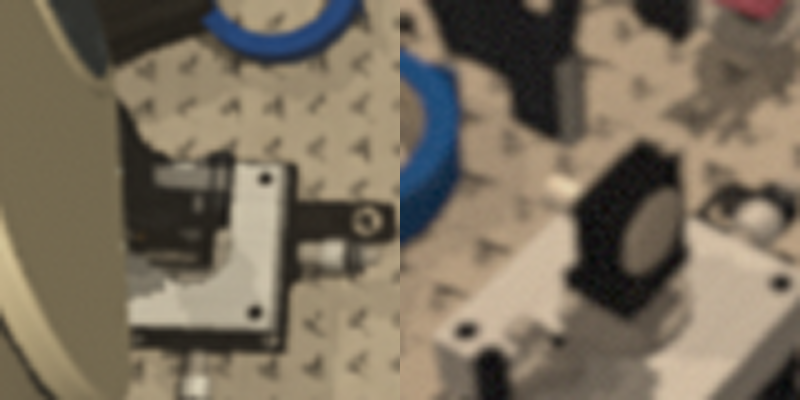

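The mirror stands upright and seated at crop (630,230), its flange flat on the plate. The clamp knob is still open at (490,370). I move to the clamp's start point, shutting and turning the gripper.

```bash
python3 -m inch '[{"x":-0.13,"y":-0.6,"z":-0.26,"rx":0,"ry":0,"rz":0,"claw":0.15},{"x":-0.13,"y":-0.8,"z":0,"rx":0,"ry":0,"rz":0,"claw":0.15},{"x":-0.12,"y":-0.8,"z":0,"rx":0,"ry":0,"rz":0,"claw":-1},{"x":0,"y":-0.64,"z":0,"rx":0,"ry":0,"rz":0,"claw":-1},{"x":0,"y":0,"z":0,"rx":0,"ry":0,"rz":-0.17,"claw":-1},{"x":0,"y":0,"z":0,"rx":0,"ry":0,"rz":-0.17,"claw":-1},{"x":0,"y":0,"z":0,"rx":0,"ry":0,"rz":-0.17,"claw":-1},{"x":0,"y":0,"z":0,"rx":0,"ry":0,"rz":-0.17,"claw":-1}]' 30 |head -2
python3 -m inch '[{"x":0,"y":0,"z":0,"rx":0,"ry":0,"rz":-0.16,"claw":-1},{"x":0,"y":0,"z":0,"rx":0,"ry":0,"rz":-0.16,"claw":-1},{"x":0,"y":0,"z":0,"rx":0,"ry":0,"rz":0,"claw":-1},{"x":0,"y":0,"z":0,"rx":0,"ry":0,"rz":0,"claw":-1}]'
python3 go.py 0.4943 0.2812 0.072 42.1
```

```text
clock: 16.3
ee_pos: [0.4936, 0.2811, 0.1581]
clock: 16.7
ee_pos: [0.4938, 0.281, 0.1585]
tool_rot: [[0.744, 0.668, -0.001], [0.668, -0.744, -0.001], [-0.001, -0.0, -1.0]]
contact_force: [-0.4, 0.5, 0.2]
width: -0.002
grip_force: 0.0
turn [-0.     0.001 -0.005] shift before turn [0.02  0.007 2.884] after [0.017 0.007 2.884]
clock 16.7 pos [0.4938 0.281  0.1585] F [-0.4  0.5  0.2] w -0.002 grip 0.0
```

```bash
python3 -m inch '[{"x":0.02,"y":0,"z":0.7,"rx":0,"ry":0,"rz":0,"claw":-1},{"x":0,"y":0,"z":0.7,"rx":0,"ry":0,"rz":0,"claw":-1},{"x":0,"y":0,"z":0.5,"rx":0,"ry":0,"rz":0,"claw":-1},{"x":0,"y":0,"z":0.5,"rx":0,"ry":0,"rz":0,"claw":-1},{"x":0,"y":0,"z":0.48,"rx":0,"ry":0,"rz":0,"claw":-1},{"x":0,"y":0,"z":0,"rx":0,"ry":0,"rz":0,"claw":-1}]' |sed -n '2p;4p'
python3 - <<'E'
from h import *
s=robot.capture("side");t=robot.capture("top")
c=lambda im,x,y,w,h:cv2.resize(im[y:y+h,x:x+w],(400,400),interpolation=cv2.INTER_CUBIC)
cv2.imwrite("pics/m6.png",np.hstack([c(t,165,160,90,90),c(s,210,220,90,90)]))
E
```

```text
ee_pos: [0.4933, 0.2809, 0.0707]
contact_force: [0.5, -0.1, -0.4]
```

View pics/m6.png

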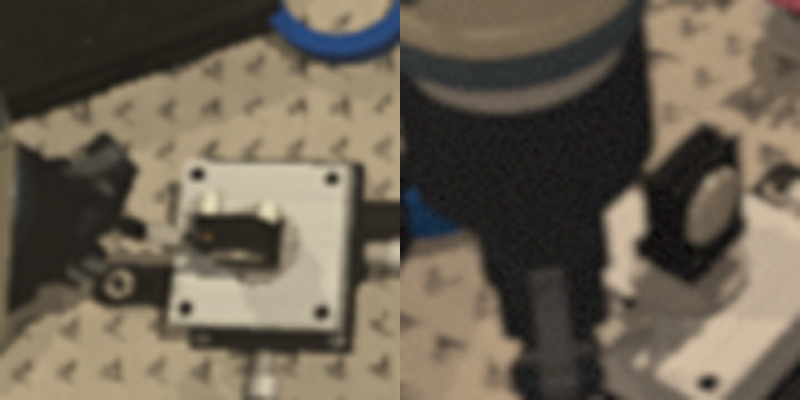

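The top crop shows the mirror centred on the plate with its knobs behind and its face to the front micrometer at (262,385). The shut gripper is beside the clamp knob at (128,228). I push along tool +y.

```bash
python3 -m inch '[{"x":0,"y":0.15,"z":0,"rx":0,"ry":0,"rz":0,"claw":-1},{"x":0,"y":0.15,"z":0,"rx":0,"ry":0,"rz":0,"claw":-1},{"x":0,"y":0.15,"z":0,"rx":0,"ry":0,"rz":0,"claw":-1},{"x":0,"y":0,"z":0,"rx":0,"ry":0,"rz":0,"claw":-1}]' |sed -n '2p;4p'
python3 -m inch '[{"x":0,"y":0.15,"z":0,"rx":0,"ry":0,"rz":0,"claw":-1},{"x":0,"y":0.15,"z":0,"rx":0,"ry":0,"rz":0,"claw":-1},{"x":0,"y":0.15,"z":0,"rx":0,"ry":0,"rz":0,"claw":-1},{"x":0,"y":0.15,"z":0,"rx":0,"ry":0,"rz":0,"claw":-1},{"x":0,"y":0,"z":0,"rx":0,"ry":0,"rz":0,"claw":-1}]' |sed -n '2p;4p'
python3 -m inch '[{"x":0,"y":0.15,"z":0,"rx":0,"ry":0,"rz":0,"claw":-1},{"x":0,"y":0.15,"z":0,"rx":0,"ry":0,"rz":0,"claw":-1},{"x":0,"y":0,"z":0,"rx":0,"ry":0,"rz":0,"claw":-1}]' |sed -n '2p;4p'
```

```text
ee_pos: [0.5053, 0.273, 0.074]
contact_force: [-0.5, 7.9, -0.2]
ee_pos: [0.5163, 0.2579, 0.0733]
contact_force: [0.0, 0.7, -0.2]
ee_pos: [0.5216, 0.2507, 0.0727]
contact_force: [-0.4, 1.0, 0.7]
```

```bash
python3 -m inch '[{"x":0,"y":0.1,"z":0,"rx":0,"ry":0,"rz":0,"claw":-1},{"x":0,"y":0.08,"z":0,"rx":0,"ry":0,"rz":0,"claw":-1},{"x":0,"y":0,"z":0,"rx":0,"ry":0,"rz":0,"claw":-1}]' |sed -n '2p;4p'
python3 -m inch '[{"x":0,"y":0.05,"z":0,"rx":0,"ry":0,"rz":0,"claw":-1},{"x":0,"y":0,"z":0,"rx":0,"ry":0,"rz":0,"claw":-1}]' |sed -n '2p;4p'
python3 - <<'E'
from h import *
s=robot.capture("side");t=robot.capture("top")
c=lambda im,x,y,w,h:cv2.resize(im[y:y+h,x:x+w],(400,400),interpolation=cv2.INTER_CUBIC)
cv2.imwrite("pics/m7.png",np.hstack([c(t,165,160,90,90),c(s,210,220,90,90)]))
E
```

```text
ee_pos: [0.5245, 0.2469, 0.0724]
contact_force: [-3.7, 0.8, 0.7]
ee_pos: [0.5253, 0.2459, 0.0723]
contact_force: [-3.9, 1.7, -0.0]
```

View pics/m7.png

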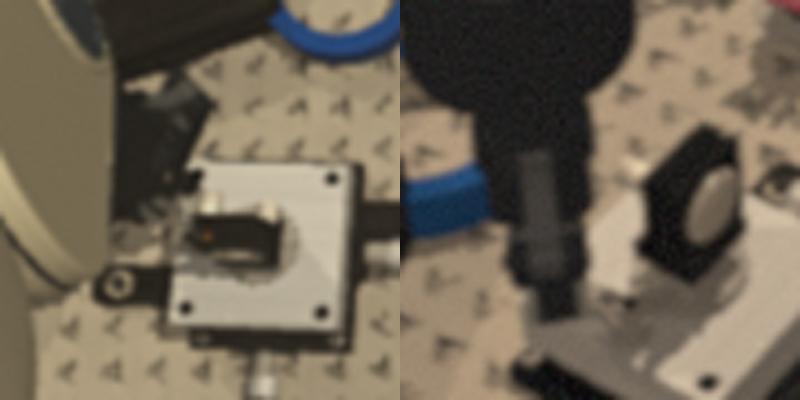

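```bash
python3 -m inch '[{"x":0,"y":0.05,"z":0,"rx":0,"ry":0,"rz":0,"claw":-1},{"x":0,"y":0,"z":0,"rx":0,"ry":0,"rz":0,"claw":-1}]' |sed -n '2p;4p'
python3 -m inch '[{"x":0,"y":0.05,"z":0,"rx":0,"ry":0,"rz":0,"claw":-1},{"x":0,"y":0,"z":0,"rx":0,"ry":0,"rz":0,"claw":-1}]' |sed -n '2p;4p'
python3 -m inch '[{"x":0,"y":0.03,"z":0,"rx":0,"ry":0,"rz":0,"claw":-1},{"x":0,"y":0,"z":0,"rx":0,"ry":0,"rz":0,"claw":-1}]' |sed -n '2p;4p'
```

```text
ee_pos: [0.5261, 0.2449, 0.0723]
contact_force: [-5.4, 2.4, -0.7]
ee_pos: [0.5265, 0.2442, 0.0722]
contact_force: [-9.8, 4.3, 0.9]
ee_pos: [0.5266, 0.244, 0.0721]
contact_force: [-9.8, 6.8, 0.6]
```

```bash
python3 -m inch '[{"x":0,"y":0.03,"z":0,"rx":0,"ry":0,"rz":0,"claw":-1},{"x":0,"y":0,"z":0,"rx":0,"ry":0,"rz":0,"claw":-1}]' |sed -n '2p;4p'
python3 -m inch '[{"x":0,"y":0.03,"z":0,"rx":0,"ry":0,"rz":0,"claw":-1},{"x":0,"y":0,"z":0,"rx":0,"ry":0,"rz":0,"claw":-1}]' |sed -n '2p;4p'
python3 -m inch '[{"x":0,"y":-0.3,"z":0,"rx":0,"ry":0,"rz":0,"claw":-1},{"x":0,"y":-0.7,"z":0,"rx":0,"ry":0,"rz":0,"claw":-1},{"x":0,"y":0,"z":-0.9,"rx":0,"ry":0,"rz":0,"claw":-1},{"x":0,"y":0,"z":-0.9,"rx":0,"ry":0,"rz":0,"claw":-1},{"x":0,"y":0,"z":-0.9,"rx":0,"ry":0,"rz":0,"claw":-1},{"x":0,"y":-0.9,"z":-0.9,"rx":0,"ry":0,"rz":0,"claw":-1},{"x":0,"y":-0.9,"z":0,"rx":0,"ry":0,"rz":0,"claw":-1},{"x":0,"y":-0.9,"z":0,"rx":0,"ry":0,"rz":0,"claw":-1}]' |sed -n '1,2p;4p'
python3 - <<'E'
from h import *
s=robot.capture("side");t=robot.capture("top")
cv2.imwrite("pics/t8.png",t);cv2.imwrite("pics/s8.png",s)
c=lambda im,x,y,w,h:cv2.resize(im[y:y+h,x:x+w],(400,400),interpolation=cv2.INTER_CUBIC)
cv2.imwrite("pics/m8.png",np.hstack([c(t,180,175,80,80),c(s,230,230,80,80)]))
E
```

```text
ee_pos: [0.5268, 0.2437, 0.0721]
contact_force: [-12.5, 9.0, 1.7]
ee_pos: [0.5269, 0.2435, 0.0721]
contact_force: [-14.4, 12.3, 1.3]
clock: 21.0
ee_pos: [0.457, 0.3257, 0.1826]
contact_force: [-0.6, 0.2, -1.3]
```

View pics/m8.png

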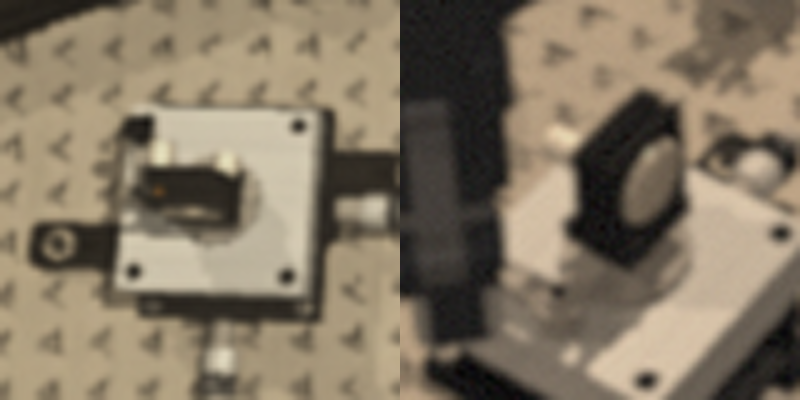

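The clamp knob now sits at the plate's far-left corner (138,128 in the top crop) with the mirror undisturbed. I check its angle numerically, along with the lens.

Run:
```python
from h import *
t=cv2.imread("pics/t8.png",0)
k=cen(blob(t,203,195,11,11,75,near=(207.7,200.5)));X=ray("top",k,.082)[:2]
H=np.array([.5068,.1971]);c,s=np.cos(np.radians(-2.9)),np.sin(np.radians(-2.9));R=np.array([[c,-s],[s,c]])
v=R.T@(X-H)*1e3-[0,34];print("knob px",k.round(1),"rel pivot mm",v.round(1),"angle",np.arctan2(v[0],v[1]).round(2))
a=cv2.imread("pics/top0.png",0)[180:208,380:412].astype(int);b=t[180:208,380:412].astype(int);print("lens area change",abs(a-b).mean().round(2),abs(a-b).max())
st=robot.read_state();print(st["clock"],st["contact_force"].round(1))
```

```text
knob px [207.  200.6] rel pivot mm [26.8 -1.4] angle 1.62
lens area change 2.19 5
21.1 [-0.5 -0.2  0.4]
```

```bash
python3 -c "
from station import robot
print(robot.finish_job())"
```

```text
the job is handed in; nothing more can be done
None
```

I plugged the mirror into the stage hole with its flange flat on the plate, facing the front micrometer. The clamp is swung closed to its stop, the gripper is clear, the lens was not touched, and the job is handed in at about 21 s.

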